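# Make up two microscope kits

### The arm

A 6-joint arm with a two-finger parallel gripper is mounted at the origin on the work surface. World frame = base frame: x ahead of the robot, y to its left, z up, the work surface at z = 0. Lengths are in mm, angles in rad, forces in N, time in s.
With the tool pointing down it reaches from about 350 to 950 mm from the base axis. Payload 17.4 kg.
Tool frame: the origin (TCP) lies at the very end of the fingers, on their centre line; the grasp point (between the pads) lies ctrl.grip_depth behind it (ctrl.grip_depth is the distance from the TCP to the grasp point, in mm); z points along the fingers, y is the direction in which the jaws open and shut (so a half turn about z gives the same grasp; the last joint's range is limited). The gripper opens to 93 mm and grips with 3 to 60 N. Pads are 15 mm wide; open, the fingers measure 128 mm over their backs; the gripper's body (75 mm by 188 mm) begins 65 mm behind the grasp point.
Start: joints at [-1.311, 0.116, 1.442, -0, 1.584, -0.038], TCP at [198.047, -645.298, 218.646] pointing down, gripper open.
Joint ranges: [-2.83, 2.83], [-0.83, 2.19], [0.07, 2.5], [-1.14, 4.28], [0.01, 3], [-2.97, 2.97]. Speed limits (rad/s): [1.89, 1.89, 2.22, 3.14, 3.14, 3.14].

### API

Orientations are given as a rotation vector (axis times angle).
In Python, from plant import ctrl, cams, monitor gives the robot as it stands. The module is installed in compiled form; this text tells all that it offers. Calls block until the motion is done:
- ctrl.goto(position, orientation): joint-space move of the TCP to a pose.
- ctrl.line_to(position, rotation=None, rate=150, threshold=None): straight line of the TCP; rotation=None keeps the orientation; rate is the mean speed in mm/s. With threshold (N) it stops when the force on the tool has changed by that much, and returns True; else False.
- ctrl.movej(angles): joint-space move.
- ctrl.move_gripper(opening): finger opening in mm; the grip force is fixed at half the most; returns when the fingers have stopped.
- ctrl.hold(seconds).
- ctrl.inverse_kinematics(position, orientation): joint angles nearest the present ones, or None.
- cams.snapshot(name): name is "scene" or "side" or "wrist"; returns a dict with "image" (480x640x3 uint8, red, green, blue), "range_z" (480x640 float32, mm along the optical axis (not along the pixel's ray), 0 where there is no reading), "vfov" (degrees; the focal length in pixels is half the picture's height over the tangent of half this angle, whatever the lens; pixels are square), "cx", "cy" (the principal point, pixels), "cam_to_world" (4x4, takes a point from camera to world coordinates). Camera axes: x right, y down, z forward; pixel columns grow to the right and rows downward; lengths in mm; the calibration is good to about 2 mm. A picture is of the moment at which its call begins.
A pose or a line that the arm cannot do raises ctrl.PlanningError and nothing moves.
- ctrl.close_job(): hands the job in, once; it reports no verdict.
Readings, each from a call of its own:
- monitor.current_time_s(): time.
- monitor.current_q(): joint angles.
- monitor.current_joint_vel(): joint speeds.
- monitor.current_tau(): joint torques, N m.
- monitor.current_eef_pos(): TCP position.
- monitor.current_orientation(): TCP orientation.
- monitor.current_contact_force(): force on the tool from outside, world axes, zero at the start.
- monitor.current_moment(): the same for the moment, N m.
- monitor.current_grip_width(): finger opening in mm.
Only numpy, scipy, OpenCV 4.12 (cv2) and the standard library are available. Lean on these libraries where they do the work, as an engineer would, in place of code of your own. Each camera call takes 0.05 s, during which the arm holds its last target. There are 200 camera calls.

### The job

Make up the two microscope kits from the parts standing on the grey mat: the blue-banded objective, the amber oil bottle and the black filter cube go into the orange tray, and the red-banded objective and the eyepiece go into the green tray, one part to a compartment, each standing upright on the tray floor. These are optical parts, so set them down gently and do not drop them; leave the yellow-banded objective, the petri dish and the specimen jar standing where they are.

Things in the scene. Friction and masses are not known exactly. Their poses are not given: they have to be found in the camera images.
- orange_tray: Orange plastic kit tray, fixed to the bench, 108 mm (its x) by 214 mm (its y), 14 mm high; floor 4 mm thick, outer walls 4 mm thick, three equal compartments in a row along its y, divided by 4 mm walls whose tops are 12.5 mm above the bench. Each compartment is 100 mm (x) by 66 mm (y) inside; their centres lie at x = 0, y = -70, 0 and 70 mm. Origin at the centre of its underside, on the bench. 
- green_tray: Green plastic kit tray, fixed to the bench, 108 mm (its x) by 144 mm (its y), 14 mm high; floor 4 mm thick, outer walls 4 mm thick, two equal compartments in a row along its y, divided by 4 mm walls whose tops are 12.5 mm above the bench. Each compartment is 100 mm (x) by 66 mm (y) inside; their centres lie at x = 0, y = -35 and 35 mm. Origin at the centre of its underside, on the bench. 
- red_objective: Microscope objective with a red band: a silvery upright barrel, 34 mm diameter and straight-sided from the bottom to 38 mm, then tapering to a blunt 14 mm tip at 56 mm; the red band covers the top 14 mm of the straight part and the taper, so it shows from above as a red ring. The shortest of the three objectives; about 100 g. Loose, stands upright; origin at the centre of its underside, z up along its axis. 
- blue_objective: Microscope objective with a blue band: a silvery upright barrel, 34 mm diameter and straight-sided from the bottom to 50 mm, then tapering to a blunt 14 mm tip at 68 mm; the blue band covers the top 14 mm of the straight part and the taper, so it shows from above as a blue ring. The longest of the three objectives; about 160 g. Loose, stands upright; origin at the centre of its underside, z up along its axis. 
- oil_bottle: Small amber glass bottle of immersion oil, closed: straight-sided, 34 mm diameter from the bottom to 43 mm, with a white dropper cap (19 mm diameter, then a thin nozzle) up to 70 mm; about 50 g. Loose, stands upright; origin at the centre of its underside, z up along its axis. 
- eyepiece: Microscope eyepiece: black round head, 44 mm diameter, from 18 mm to 50 mm above the bottom, with a thin steel ring and a glass lens on top; below it a silvery tube of 34 mm diameter on which it stands; about 110 g. Loose, stands upright; origin at the centre of its underside, z up along its axis. 
- filter_cube: Black filter cube, 42 mm by 42 mm (x, y) and 42 mm high, with a round green window, steel-rimmed, on top and a green window on each x face; about 90 g. Loose, upright; origin at the centre of its underside, x and y square to its side faces, z up.
- yellow_objective: Microscope objective with a yellow band: a silvery upright barrel, 34 mm diameter and straight-sided from the bottom to 44 mm, then tapering to a blunt 14 mm tip at 62 mm; the yellow band covers the top 14 mm of the straight part and the taper, so it shows from above as a yellow ring. A spare that belongs to neither kit: leave it. Loose, stands upright; origin at the centre of its underside, z up along its axis. 
- petri_dish: Closed petri dish with reddish content, 62 mm diameter, 16 mm high, standing beyond the trays: leave it. Loose, stands upright; origin at the centre of its underside, z up along its axis. 
- specimen_jar: Jar with a black cap and a paper label, 44 mm diameter, 70 mm high, standing at the left edge of the work: leave it. Loose, stands upright; origin at the centre of its underside, z up along its axis. 

How it is judged:
By the outcome, as a careful person would: the job done as asked, in the order asked, and still so for the second after the job is handed in, with the robot touching nothing.
It also fails if it takes over 125 s, if anything falls off the work surface, if the arm or the gripper's body presses on something with over 40 N, if the wrist force passes 120 N, or if a joint passes its speed limit or range.

## Working session

There is one attempt and no reset: what is moved stays moved. The work goes in short steps, each a Python script; the robot and the scene stay as the last script left them, time stands still between calls to the robot, and variables do not carry over. Pictures are saved under pics/ and viewed, about 12 in all and at most 16, crops included, and the job is handed in when it is done.

```bash
mkdir -p pics; ls; python3 - <<'E'
from plant import ctrl,cams,monitor
import cv2,numpy as np
for n in ["scene","side"]:
    s=cams.snapshot(n); cv2.imwrite(f"pics/{n}1.png",s["image"][:,:,::-1]); np.savez(f"{n}1.npz",**s)
    print(n,s["vfov"],s["cx"],s["cy"],s["cam_to_world"].round(3).tolist(),s["image"].shape)
print(ctrl.grip_depth,monitor.current_time_s(),monitor.current_orientation(),monitor.current_grip_width())
E
```

```text
pics
scene 43.27019298666829 310.55618601000504 245.31193138253127 [[0.803, 0.506, -0.315, 1080.449], [0.596, -0.668, 0.447, -616.42], [0.016, -0.546, -0.838, 1306.853], [0.0, 0.0, 0.0, 1.0]] (480, 640, 3)
side 43.82735592851303 316.3983766823969 241.73790991799498 [[-0.776, -0.38, 0.504, -68.744], [-0.631, 0.466, -0.62, 905.555], [0.0, -0.799, -0.601, 841.285], [0.0, 0.0, 0.0, 1.0]] (480, 640, 3)
18.8 0.1 [-3.10583311e+00 -4.65847340e-01  1.58311269e-04] 92.47685266148059
```

View pics/scene1.png

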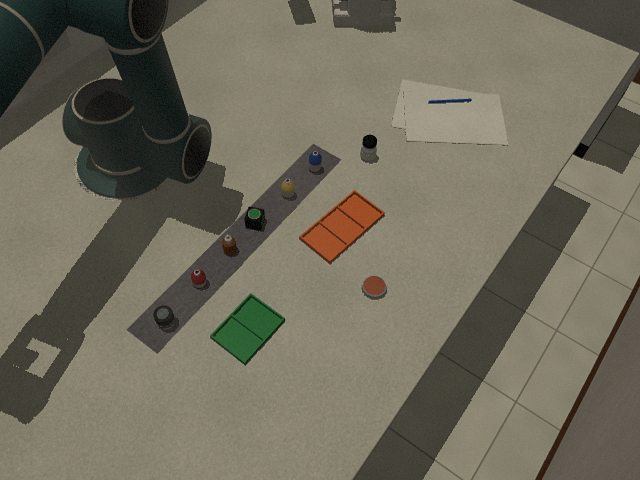

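View pics/side1.png

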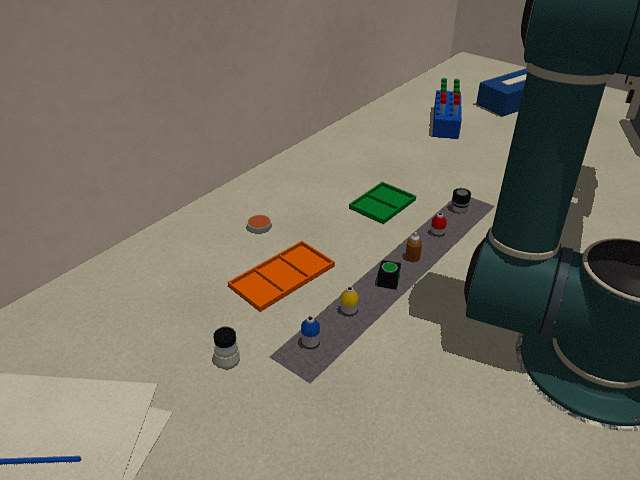

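The scene view shows the mat row, from the upper right: blue (315,158), yellow (288,186), cube (255,216), oil (229,243), red (198,277), eyepiece (163,315). The orange tray is around (342,227), the green tray (248,328), the dish (374,287) and the jar (369,148). The side view shows the same layout.

```bash
cat > h.py <<'E'
import numpy as np
def K(s):
    f=240/np.tan(np.radians(float(s["vfov"]))/2); return f,float(s["cx"]),float(s["cy"])
def ray(s,u,v,z):  # intersect pixel with plane z
    f,cx,cy=K(s); T=s["cam_to_world"]; d=T[:3,:3]@np.array([(u-cx)/f,(v-cy)/f,1]); o=T[:3,3]
    return o+d*(z-o[2])/d[2]
def cloud(s):
    f,cx,cy=K(s); Z=s["range_z"]; v,u=np.mgrid[:480,:640]
    P=np.stack([(u-cx)/f*Z,(v-cy)/f*Z,Z],-1); T=s["cam_to_world"]
    P=P@T[:3,:3].T+T[:3,3]; P[Z<=0]=np.nan; return P
E
python3 - <<'E'
import numpy as np; from h import *
s=dict(np.load("scene1.npz")); P=cloud(s)
tips=dict(blue=(315,153,68),yel=(288,181,62),cube=(255,214,42),oil=(229,236,70),red=(198,271,56),eye=(163,313,50),jar=(370,138,70),dish=(374,284,16))
for k,(u,v,z) in tips.items(): print(k,ray(s,u,v,z).round(),P[v,u].round())
for k,c in dict(orange=[(300,237),(330,262),(384,212),(355,191)],green=[(211,336),(246,363),(284,320),(251,294)],mat=[(128,330),(155,352),(340,158),(315,145)]).items():
    for u,v in c: print(k,ray(s,u,v,14 if k!='mat' else 0).round(),P[v,u].round())
# height-based check: blob centroids above 22mm near the mat
import cv2
m=((P[...,2]>22)&(P[...,2]<80)&(P[...,0]>330)&(P[...,0]<750)&(np.abs(P[...,1])<450)).astype(np.uint8)
n,l,st,c=cv2.connectedComponentsWithStats(m)
for i in range(1,n):
    if st[i,4]>40: q=P[l==i]; print(c[i].round(),q.min(0).round(),q.max(0).round())
print((P[380:400,300:330,2]).mean())
E
```

```text
blue [446. 292.  68.] [446. 292.  67.]
yel [445. 174.  62.] [446. 172.  65.]
cube [433.  49.  42.] [431.  51.  38.]
oil [439. -56.  70.] [435. -52.  61.]
red [ 439. -171.   56.] [ 440. -172.   57.]
eye [ 448. -301.   50.] [ 449. -301.   51.]
jar [536. 427.  70.] [537. 424.  74.]
dish [787.  75.  16.] [786.  76.  14.]
orange [558.  77.  14.] [555.  81.   7.]
orange [663.  62.  14.] [nan nan nan]
orange [687. 275.  14.] [686. 277.  11.]
orange [586. 287.  14.] [584. 291.   9.]
green [ 560. -268.   14.] [ 561. -268.   15.]
green [ 667. -270.   14.] [ 664. -267.    2.]
green [ 670. -134.   14.] [ 666. -130.    3.]
green [ 563. -127.   14.] [ 564. -128.   16.]
mat [ 389. -370.    0.] [ 389. -370.   -1.]
mat [ 478. -372.    0.] [ 477. -371.   -3.]
mat [479. 370.   0.] [481. 367.   4.]
mat [393. 366.   0.] [391. 369.  -4.]
[369. 146.] [516. 396.  22.] [561. 445.  75.]
[315. 160.] [430. 275.  22.] [464. 306.  71.]
[287. 187.] [423. 156.  22.] [460. 188.  65.]
[254. 216.] [404.  18.  23.] [458.  76.  47.]
[228. 243.] [417. -76.  23.] [451. -42.  72.]
[198. 277.] [ 424. -192.   23.] [ 456. -159.   59.]
[163. 316.] [ 424. -324.   22.] [ 472. -280.   57.]
nan
```

```bash
cat >> h.py <<'E'
def ori(phi=0.):  # tool down, jaw axis (tool y) at angle phi from world +x
    a=np.pi/4+phi/2; return np.pi*np.array([np.cos(a),np.sin(a),0])
E
python3 - <<'E'
from plant import ctrl,cams,monitor
import cv2,numpy as np; from h import *
t=monitor.current_time_s()
for i,p in enumerate([[480,-190,330],[480,90,330]]):
    ctrl.goto(p,ori()); s=cams.snapshot("wrist"); np.savez(f"wrist{i}.npz",**s); cv2.imwrite(f"pics/w{i}.png",s["image"][:,:,::-1])
    print(monitor.current_time_s()-t,monitor.current_q().round(2),s["cam_to_world"][:3,3].round(),s["cam_to_world"][:3,2].round(2),s["vfov"])
E
```

```text
2.025 [-0.43 -0.24  1.6  -0.    1.78 -0.43] [ 480. -111.  496.] [-0.   -0.29 -0.96] 58.50538626444367
3.1583 [ 0.13 -0.3   1.65 -0.    1.79  0.13] [480. 169. 496.] [-0.   -0.29 -0.96] 58.50538626444367
```

View pics/w0.png

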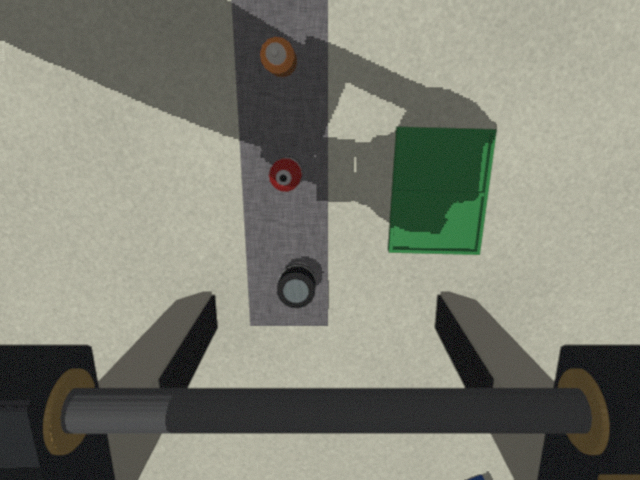

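View pics/w1.png

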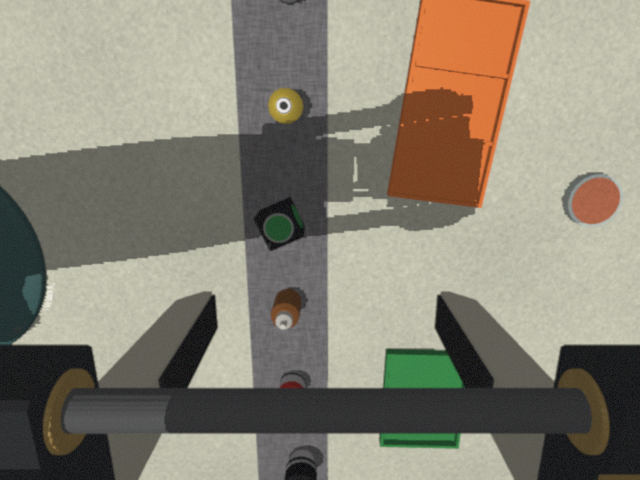

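In w0: eyepiece lens (295,291), red tip (284,178), oil cap (276,52), green tray corners (397,127), (496,129), (480,254), (388,251). In w1: yellow tip (283,105), cube window (279,228), oil (282,321), orange near corners (388,195) and (482,207). Next I enlarge the cube for its yaw and compare these points with the scene measurements.

```bash
python3 - <<'E'
import cv2,numpy as np; from h import *
w0=dict(np.load("wrist0.npz"));w1=dict(np.load("wrist1.npz"))
for n,w,u,v,z in [("eye",w0,295,291,50),("red",w0,284,178,56),("oil0",w0,276,50,66),("yel",w1,283,105,62),("cube",w1,279,228,42),("oil1",w1,282,321,70),
 ("g",w0,397,127,14),("g",w0,496,129,14),("g",w0,480,254,14),("g",w0,388,251,14),("o",w1,388,195,14),("o",w1,482,207,14),("o",w1,529,5,14),("o",w1,419,0,14)]: print(n,ray(w,u,v,z).round(1))
a=cv2.resize(w1["image"][185:260,240:320],None,fx=8,fy=8,interpolation=cv2.INTER_CUBIC)
cv2.imwrite("pics/cube.png",np.clip(a[:,:,::-1]*2.0,0,255).astype(np.uint8))
E
```

```text
eye [ 443.9 -301.1   50. ]
red [ 435.9 -173.3   56. ]
oil0 [433.  -53.8  66. ]
yel [438.  177.6  62. ]
cube [427.9  49.7  42. ]
oil1 [431.  -48.6  70. ]
g [ 556.1 -124.1   14. ]
g [ 663.8 -126.4   14. ]
g [ 661.  -269.4   14. ]
g [ 552.  -265.5   14. ]
o [549.9  81.   14. ]
o [658.2  67.   14. ]
o [683.9 274.2  14. ]
o [572.9 278.8  14. ]
```

View pics/cube.png

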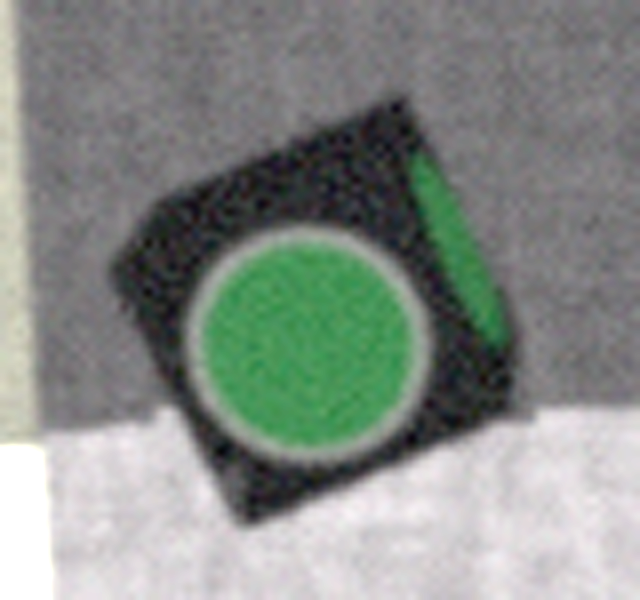

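```bash
cat >> h.py <<'E'
def yawR(d):
    c,s=np.cos(np.radians(d)),np.sin(np.radians(d)); return np.array([[c,-s],[s,c]])
OR=(np.array([620,175.]),-7.2); GR=(np.array([611.5,-198.]),-1.5)
def slot(t,y): return t[0]+yawR(t[1])@[0,y], np.radians(t[1])
def transfer(xy,phi,dst,dphi,h,w):
    from plant import ctrl,monitor as m
    t0=m.current_time_s(); Z=120
    ctrl.move_gripper(93) if m.current_grip_width()<90 else None
    ctrl.goto([*xy,Z],ori(phi)); ctrl.line_to([*xy,h],rate=120)
    ctrl.move_gripper(w-12); print("grip",m.current_grip_width().round(1))
    ctrl.line_to([*xy,h+10],rate=40); ctrl.line_to([*xy,Z],rate=150)
    print("held",m.current_grip_width().round(1),m.current_contact_force().round(1))
    ctrl.line_to([*dst,Z],ori(dphi),rate=150); ctrl.line_to([*dst,h+10],rate=100)
    hit=ctrl.line_to([*dst,h+2.5],rate=12,threshold=3)
    print("down",hit,m.current_eef_pos().round(1),"h",h,m.current_contact_force().round(1),m.current_grip_width().round(1))
    ctrl.hold(.15); ctrl.move_gripper(w+16); ctrl.hold(.1)
    ctrl.line_to([*dst,Z],rate=120); print("t",m.current_time_s()-t0,m.current_time_s())
def snap(n,f):
    from plant import cams; import cv2
    s=cams.snapshot(n); cv2.imwrite("pics/"+f,s["image"][:,:,::-1]); np.savez(f[:-4]+".npz",**s)
E
python3 - <<'E'
from h import *
transfer([443,292],0,*slot(OR,70),12,34); snap("wrist","b1.png")
E
```

```text
Traceback (most recent call last):
  File "h.py", line 22, in transfer
    ctrl.move_gripper(w-12); print("grip",m.current_grip_width().round(1))
                                          ^^^^^^^^^^^^^^^^^^^^^^^^^^^^
AttributeError: 'float' object has no attribute 'round'
```

```bash
sed -i 's/m.current_grip_width().round(1)/round(m.current_grip_width(),1)/g; s/w):$/w,held=False):/; s/^    ctrl.move_gripper(93) if/    if not held: ctrl.move_gripper(93) if/; s/^    ctrl.goto(\[\*xy,Z\],ori(phi)); /    if not held: ctrl.goto([*xy,Z],ori(phi)); /' h.py
python3 - <<'E'
from h import *
from plant import monitor
print(monitor.current_eef_pos(),monitor.current_grip_width(),monitor.current_time_s())
transfer([443,292],0,*slot(OR,70),12,34,True); snap("wrist","b1.png")
E
```

```text
[442.99018796 291.98913914  11.98108608] 33.4233152423491 6.3917
grip 33.0
held 33.2 [-0.2 -0.5 -0.9]
down True [628.8 244.4  16. ] h 12 [-1.5  0.1  5.7] 33.5
t 6.291599999999999 12.6833
```

View pics/b1.png

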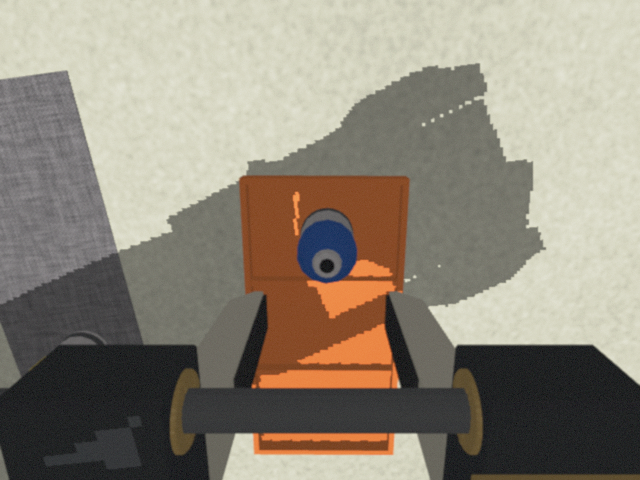

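The blue objective stands upright in the top compartment: its tip is at (327,266) and its base at about (325,225), inside the walls. Contact came at TCP z=16, which matches the 4 mm floor. Oil and cube are next.

```bash
python3 - <<'E'
from h import *
transfer([436,-54],0,*slot(OR,-70),12,34); snap("wrist","o1.png")
transfer([430.5,50],np.radians(25),*slot(OR,0),12,42); snap("wrist","c1.png")
E
```

```text
grip 33.2
held 33.5 [-0.   0.  -1.2]
down True [611.2 105.5  16. ] h 12 [-1.5  0.1  5. ] 33.6
t 10.583400000000001 23.3167
grip 41.6
held 42.0 [-0.3  0.4 -1.5]
down True [620. 175.  16.] h 12 [-0.2  0.3  5.4] 41.6
t 9.850000000000001 33.2167
```

View pics/c1.png

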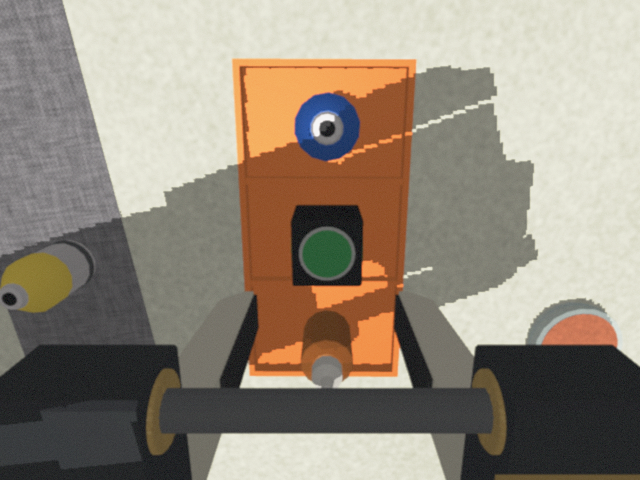

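The blue tip (327,128), cube window (327,252) and oil bottle (327,350) each stand upright in their own compartment. Red and the eyepiece are next.

```bash
python3 - <<'E'
from h import *
transfer([437.5,-172.5],0,*slot(GR,35),11,34); snap("wrist","r1.png")
transfer([446,-301],0,*slot(GR,-35),15,44); snap("wrist","e1.png")
from plant import ctrl
ctrl.goto([480,-190,330],ori()); snap("scene","s2.png"); snap("side","d2.png")
import cv2
a=cv2.imread("pics/s2.png")[130:380,120:400]; b=cv2.imread("pics/d2.png")[170:390,200:510]
cv2.imwrite("pics/final.png",cv2.vconcat([cv2.resize(a,(400,357))[:300],cv2.resize(b,(400,284))]))
f=lambda x:cv2.resize(x,(400,300))
cv2.imwrite("pics/final.png",cv2.hconcat([cv2.resize(a,(400,400)),cv2.resize(b,(400,400))]))
E
```

```text
grip 33.1
held 33.5 [ 0.7  0.7 -0.6]
down True [ 612.4 -163.    15. ] h 11 [0.  0.9 5.1] 33.1
t 10.2333 43.5
grip 42.7
held 42.5 [ 0.1  0.1 -0.7]
down True [ 610.6 -233.    19. ] h 15 [-1.1  0.3  5.5] 42.9
t 9.508300000000006 53.0583
```

View pics/e1.png

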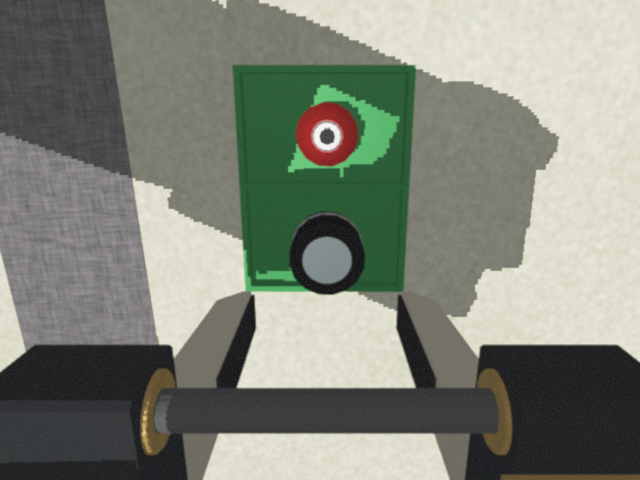

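View pics/final.png

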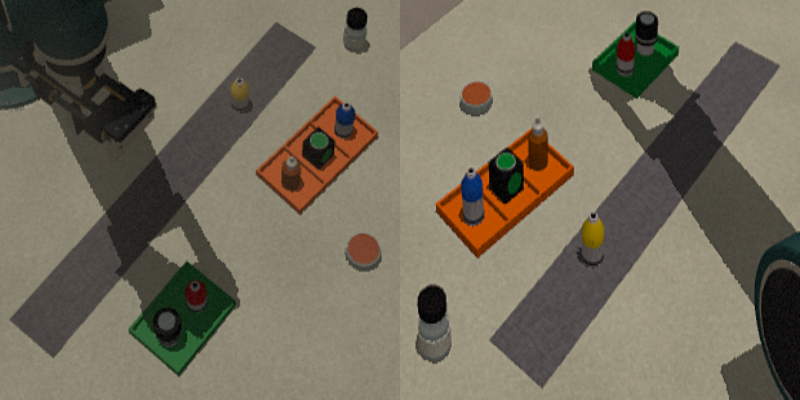

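Red (327,136) and the eyepiece (327,260) stand in separate green compartments. Both overview cameras show all five parts upright in the trays, and the yellow objective, dish and jar standing where they were. I'm handing in.

```bash
python3 -c "
from plant import ctrl,monitor
ctrl.hold(.3); ctrl.close_job(); print(monitor.current_time_s())"
```

```text
the job is handed in; nothing more can be done
the job is handed in; nothing more can be done
```

Both kits are made up and the job is handed in, at about 55 s on the robot's clock; no verdict was reported. I placed the parts in the order you listed them:

- **Orange tray:** the blue objective, oil bottle and filter cube are each in their own compartment. I turned the cube to sit square with the tray.
- **Green tray:** the red objective and eyepiece are each in their own compartment.

**Set-down:** every part touched down 4 mm above its pick-up height, which matches the tray floor. Each was lowered slowly and stopped at first contact, with about 5 N on the tool.

**Last checks:** the final scene, side and wrist pictures show all five parts upright. The yellow objective, petri dish and specimen jar look to be standing where they were. I judged that by eye and did not re-measure them.

**Disagreements and errors:**
- The wrist and scene cameras disagreed by about 3–8 mm in x. I used the average, which the grasps and the compartment clearances allowed for.
- A print statement stopped my script just after the fingers closed on the blue objective. I carried on from that grip without letting go.

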